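# Second look at a valve ball under the inspection microscope

## Task

Turn the light controller's selector clockwise to the orange mark (side light), then pick up the blue dish (its black handle is the grip) and hold it level at the microscope's focus point with the handle pointing straight away from the lens, still, for about a second. Then turn the dish a quarter turn anticlockwise, seen from above, so that the side light crosses the ball the other way, and finish while still holding it at the focus point, level and motionless. Keep the loose steel ball in the middle of the dish all the way, do not touch the microscope, and do not shift the injector, jar or brass nut.

Things in the scene. Friction and masses are not known exactly. Their poses are not given: they have to be found in the camera images.
- controller: light controller, blue and dark grey box 108 (x) x 128 (y) x 48 mm high, fixed; origin at the centre of its underside, z up. The knob's vertical axis is 12 mm to +x of its centre. Four marks on the top, 37 mm from the axis: off (small black, in the box's -x direction), then clockwise from above at 30 degree steps: low (grey), side light (large orange), full (grey)
- selector (a joint): angle of the selector knob in rad, 0 = off (as it starts), grows clockwise seen from above, stops at 0 and 1.571. It clicks: it pulls itself to 0, 0.524, 1.047 and 1.571 (peak 0.06 N m at the knob between clicks, where it snaps to the nearer one). The orange mark is 1.047
- selector_grip (a point): point on the knob's axis at mid height of its black bar grip, 75 mm above the bench. The bar is 13 mm wide, 38 mm long, 28 mm tall (its top 85.5 mm above the bench), centred on the axis above a skirt disc of 40 mm diameter, whose top is 57 mm above the bench; the bar lies along the box's x axis at 0 rad and its white line points to the present mark
- dish: shallow round dish, blue, 90 mm diameter, rim 16 mm high, about 0.1 kg, loose on the bench; origin at the centre of its underside, z up. Its hollow slopes up 7 degrees from the middle, 17 degrees further out. The black straight handle runs in the dish's -x direction: a bar 14 mm wide and 16 mm high, from 47 to 117 mm from the dish's centre, underside 22 and top 38 mm above the dish's underside
- dish_grip (a point): middle of the dish's handle: 82 mm from the dish's centre in the dish's -x direction, 30 mm above its underside
- dish_middle (a point): where the ball's centre is when it rests in the middle of the dish: on the dish's axis, 13 mm above its underside
- ball_center (a point): centre of the loose steel ball, 16 mm diameter, 17 g, resting in the middle of the dish at the start
- microscope: small digital microscope on a stand, fixed: dark base 120 (x) x 110 x 14 mm, steel column of 15 mm diameter, 250 mm high, 35 mm to +x of the centre, black barrel (39 mm thick, 90 mm long) in front of it, cable bend up to 265 mm high. Origin at the centre of the base's underside. The lens looks to the stand's -x side and 40 degrees downward; the lens end is 81 mm to -x of the origin, 178 mm high
- view_point (a point): the microscope's focus point, in the air on the barrel's axis 90 mm in front of the lens: 150 mm to -x of the stand's origin, 120 mm above the bench. The middle of the dish (dish_middle) belongs here
- injector: steel fuel injector with a brass hex, 165 mm long, 27 mm thick, lying on the bench along its y axis; origin under its middle; bystander
- ball_jar: clear jar with a red cap, 56 mm diameter, 68 mm high, origin at the centre of its underside; bystander
- cap_nut: brass cap nut, 27 mm diameter, 30 mm high, standing; origin at the centre of its underside; bystander

How it is judged:
By the outcome, as a careful person would: the job done as asked, in the order asked, and still so for the second after the job is handed in, while the arm keeps its last pose, push and grip.
It also fails if it takes over 72 s, if anything falls off the work surface, if the arm or the gripper's body presses on something with over 40 N, if the wrist force passes 120 N, or if a joint passes its speed limit or range.

## Robot

A 7-joint arm with a two-finger parallel gripper is mounted at the origin on the work surface. World frame = base frame: x ahead of the robot, y to its left, z up, the work surface at z = 0. Lengths are in m, angles in rad, forces in N, time in s.
With the tool pointing down it reaches from about 0.4 to 0.85 m from the base axis. Payload 4.5 kg.
Tool frame: the origin (TCP) lies between the finger pads; the fingertips stand 19 mm ahead of it and the grasp point (between the pads) is the TCP (r.tips_ahead is the distance from the TCP to the fingertips, in m); z points along the fingers, y is the line along which they close (so a half turn about z gives the same grasp; the last joint's range is limited). The gripper opens to 88 mm and grips with 3 to 60 N. Pads are 18 mm wide; open, the fingers measure 123 mm over their backs; the gripper's body (75 mm by 187 mm) begins 45 mm behind the grasp point.
Start: joints at [1.279, 0.689, -0.195, 1.565, 0.157, 0.902, -0.215], TCP at [0.2, -0.592, 0.258] pointing down, gripper open.
Joint ranges: [-3.01, 3.01], [-0.46, 2.08], [-1.47, 1.51], [0.13, 2.56], [-1, 4.14], [0.04, 2.09], [-2.66, 2.66]. Speed limits (rad/s): [2.57, 2.57, 3.14, 3.14, 3.14, 3.14, 3.14].

## Interface

Orientations are given as a unit quaternion [x, y, z, w].
In Python, from plant import r, cams, models gives the robot as it stands. The module is installed in compiled form; this text tells all that it offers.
- The arm moves only by the tool jog_arm, never from a script. Its arguments are lists of equal length, an entry for each row: "turn": the turn, a rotation vector about the tool's x, y, z in rad, a list of three; "translation": the shift along the tool's x, y, z in m, a list of three; "grip": the closure, from 0 (fully open) to 1 (shut). In form: {"turn": [[ax, ay, az], ...], "translation": [[tx, ty, tz], ...], "grip": [grip, ...]}. A call has 1 to 20 rows; each row is the pose to reach, as a shift and turn from the pose commanded when the call began, along the tool's axes at that moment; what a row does not reach only later rows make up. A row lasts 1/8 s, in which the tool goes at most 62.5 mm and 10.7 degrees, less where a joint would pass 70% of its speed; a pose out of reach is approached as far as the arm can. A call with a gripper value outside its range is refused whole. The fingers move at their own pace and stop on an object; "force" is the grip in N (left out, the last holds). Time passes only in rows, so rows that repeat a pose let the fingers close. It gives the time, the measured TCP pose, the force, the opening and the grip force at its end, in the units of the state.
- r.get_state(): the state, without advancing time (a new reading comes with each control period).
- cams.snapshot(name): name is "side" or "top" or "wrist"; returns the picture (420x560x3 uint8, red, green, blue); there is no depth.
- cams.camera_params(name): a dict with "fx", "fy", "cx", "cy" (pixels), "eye" and "orientation" of the camera in the world. Camera axes: x right, y up, looking along -z (the intrinsics and any distortion apply to the point x, -y, -z); pixel columns grow to the right and rows downward; lengths in m; the calibration is good to about 2 mm. A picture is of the moment at which its call begins: read the wrist's pose just before it. camera_params takes no time and is no camera call; for the wrist camera it gives the pose at the moment of the call.
- r.finish_job(): hands the job in; it is judged then, once.
Trained networks look in the newest picture that a camera, given by its name, has taken for a name from the list of things; names that differ only in an ending like _2 or _b are one class to them, and where a whole thing is asked for, a point or a joint stands for the part that bears it (a point fixed in the world has none). Each returns a list of dicts, best first, with "p" (0 to 1); they miss things now and then, are a little off and sometimes report something else, mostly with a low value. They report only what shows in the picture. A call takes as long as a camera call.
- models.find_in(camera, name): "position" ([x, y, z] in m, in world coordinates, good to about 4 mm: the middle of the surface that is visible of it).
- models.masks_of(camera, name): "pixels" (420x560 bool, what is visible of it).
- models.place_of(camera, name): "position" ([x, y, z] in m, in world coordinates, good to about 4 mm: a listed point, or the origin of a listed thing).
The state is a dict: "clock": time; "q": joint angles; "qd": joint speeds; "joint_torque": joint torques, N m; "tool_pos": TCP position; "eef_rot": TCP orientation; "contact_force": force on the tool from outside, world axes, zero at the start; "moment": the same for the moment, N m; "opening": opening from 0.0 (shut) to 1.0 (fully open); "finger_force": force on a finger pad.
Only numpy, scipy, OpenCV 4.12 (cv2) and the standard library are available. Lean on these libraries where they do the work, as an engineer would, in place of code of your own. Each camera call takes 0.05 s, during which the arm holds its last target. There are 200 camera calls.

## Working session

There is one attempt and no reset: what is moved stays moved. The work goes in short steps, Python scripts to look and compute and a tool call to move; the robot and the scene stay as the last step left them, time stands still between calls to the robot, and variables do not carry over. Pictures are saved under pics/ and viewed, at most 10 in all, crops included, and the job is handed in when it is done.

Besides the shell and the picture viewer there is one more tool, called after "Call:" in YAML: its name, and indented under it one key for each argument. jog_arm: Moves the arm, as the interface text tells. Its arguments: {"type":"object","properties":{"turn":{"type":"array"},"translation":{"type":"array"},"grip":{"type":"array"},"force":{"type":"number"}},"required":["turn","translation","grip"]}

```bash
mkdir -p pics; python3 - <<'E'
from plant import r,cams,models
import cv2,numpy as np
s=r.get_state();print(s)
ims=[]
for c in ["top","side"]:
    im=cams.snapshot(c);cv2.imwrite(f"pics/{c}0.png",im[:,:,::-1])
    p=cams.camera_params(c);print(c,p)
    for n in ["controller","selector_grip","dish","dish_grip","ball_center","microscope","view_point","injector","ball_jar","cap_nut"]:
        try:
            o=models.place_of(c,n);print(c,n,[(np.round(k["position"],3).tolist(),round(k["p"],2)) for k in o[:2]])
        except Exception as e: print(n,e)
print(r.get_state()["clock"])
E
```

```text
{'clock': 0.0, 'q': array([ 1.27878002,  0.68995295, -0.19454876,  1.56633002,  0.15729833,
        0.90248594, -0.21506123]), 'qd': array([ 0.00076892,  0.0002164 , -0.00065976, -0.00153173, -0.00065308,
       -0.00294862,  0.00021621]), 'joint_torque': array([-4.30036762e-04, -5.27566409e+01, -1.26713421e+00, -1.53430957e+01,
       -5.27056865e-02,  6.53696159e-03,  1.93392320e-04]), 'tool_pos': array([ 0.19983797, -0.59157179,  0.25693398]), 'eef_rot': array([ 9.86747452e-01,  1.62261121e-01, -1.97228004e-04, -8.69354937e-04]), 'contact_force': array([0.46754331, 0.14862532, 0.35486245]), 'moment': array([ 0.06101633, -0.02621721,  0.02034012]), 'finger_force': 0.0, 'opening': 1.0031005055965592}
top {'fx': 528.193909227852, 'fy': 528.193909227852, 'cx': 281.1038656664528, 'cy': 212.50468219786413, 'eye': array([ 0.4690218 , -0.00199685,  1.50034808]), 'orientation': array([-0.0234755 ,  0.03115294,  0.71349905, -0.69956951])}
top controller [([0.472, 0.241, 0.003], 0.93), ([0.724, 0.336, -0.005], 0.67)]
top selector_grip [([0.484, 0.236, 0.068], 0.51)]
top dish [([0.47, -0.301,
[... 414 characters left out ...]
38028206, 'cx': 280.857032628201, 'cy': 207.83304636296123, 'eye': array([ 0.15809972, -0.40093315,  0.71335192]), 'orientation': array([ 0.33216668, -0.13973109, -0.38032775,  0.85175778])}
side controller []
side selector_grip [([0.485, 0.241, 0.074], 0.52)]
side dish [([0.469, -0.304, 0.002], 0.65), ([0.394, -0.319, 0.029], 0.33)]
side dish_grip [([0.391, -0.321, 0.028], 0.91)]
side ball_center [([0.474, -0.304, 0.014], 0.44), ([0.473, -0.305, 0.015], 0.28)]
side microscope [([0.704, 0.047, 0.001], 0.79)]
side view_point []
side injector [([0.73, -0.316, 0.001], 0.79), ([0.47, -0.302, 0.013], 0.72)]
side ball_jar [([0.726, 0.34, -0.0], 0.8)]
side cap_nut [([0.67, 0.191, 0.002], 0.69)]
1.1
```

View pics/top0.png

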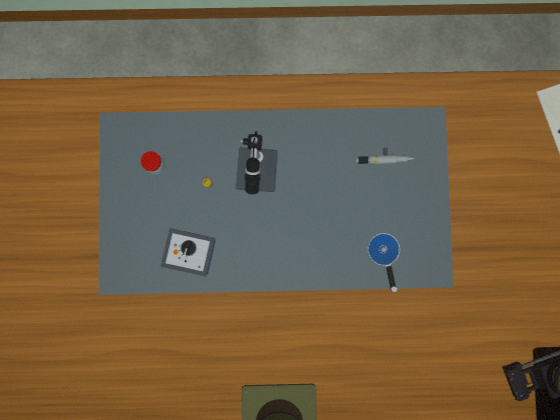

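View pics/side0.png

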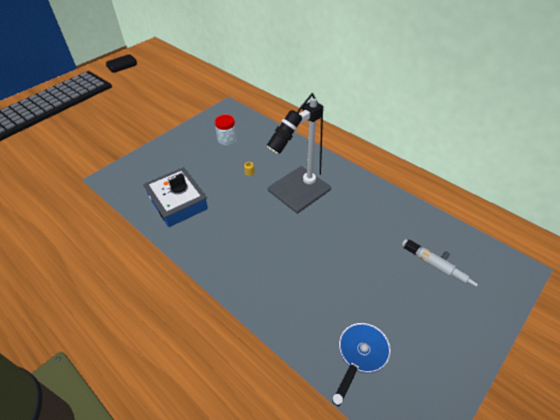

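The top view shows the controller at (188,252), its knob at (188,248) and the orange mark at (176,252). It also shows the dish at (384,249) with its handle pointing down to (394,289), and the scope base around (257,170) with its lens toward the robot (252,190). The side view agrees. Next I measure the yaws.

```bash
cat > h.py <<'E'
import numpy as np,cv2
from scipy.spatial.transform import Rotation as R
def ray(p,u,v):
    d=np.array([(u-p["cx"])/p["fx"],-(v-p["cy"])/p["fy"],-1.]);return R.from_quat(p["orientation"]).apply(d)
def at(p,u,v,z):
    d=ray(p,u,v);return p["eye"]+d*(z-p["eye"][2])/d[2]
def proj(p,X):
    c=R.from_quat(p["orientation"]).inv().apply(np.atleast_2d(X)-p["eye"])
    return np.c_[p["cx"]-p["fx"]*c[:,0]/c[:,2],p["cy"]+p["fy"]*c[:,1]/c[:,2]]
def plan(s,pos,yaw_rotvecs):  pass
E
python3 - <<'E'
from plant import r,cams,models
from h import *
p=cams.camera_params("top")
im=cams.snapshot("top")
for n,z in [("controller",.048),("microscope",.014),("dish_grip",.038)]:
    o=models.masks_of("top",n)
    if not o: print(n,"none");continue
    m=o[0]["pixels"]; v,u=np.nonzero(m)
    P=np.array([at(p,a,b,z)[:2] for a,b in zip(u,v)])
    rc=cv2.minAreaRect((P*1000).astype(np.float32));print(n,o[0]["p"],len(u),rc, np.linalg.eigh(np.cov(P.T)))
a=cv2.resize(im[120:205,215:300],None,fx=4.5,fy=4.5,interpolation=cv2.INTER_CUBIC)
b=cv2.resize(im[215:300,145:230],None,fx=4.5,fy=4.5,interpolation=cv2.INTER_CUBIC)
cv2.imwrite("pics/crop.png",np.hstack([a,b])[:,:,::-1])
E
```

```text
controller 0.9 1794 ((477.80316162109375, 238.48016357421875), (130.57264709472656, 107.32350158691406), 77.59236145019531) EighResult(eigenvalues=array([0.00090886, 0.0013371 ]), eigenvectors=array([[-0.97375536,  0.22759724],
       [ 0.22759724,  0.97375536]]))
microscope 0.97 1987 ((725.3651123046875, 44.62171936035156), (114.12861633300781, 179.36976623535156), 82.93994140625) EighResult(eigenvalues=array([0.00094239, 0.00195733]), eigenvectors=array([[ 0.03482931, -0.99939328],
       [-0.99939328, -0.03482931]]))
dish_grip 0.96 889 ((440.1435852050781, -297.635009765625), (83.2303466796875, 153.79371643066406), 87.86569213867188) EighResult(eigenvalues=array([0.00041998, 0.0012705 ]), eigenvectors=array([[ 0.24237214, -0.97018336],
       [-0.97018336, -0.24237214]]))
```

View pics/crop.png

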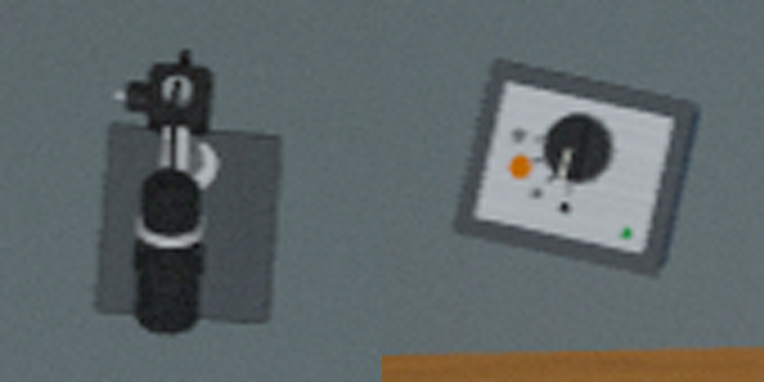

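```bash
python3 - <<'E'
from plant import r,cams,models
from h import *
from scipy.optimize import least_squares
p=cams.camera_params("top")
def fit(px,X,x0):
    def f(q):
        c,s=np.cos(q[2]),np.sin(q[2]); W=np.c_[q[0]+c*X[:,0]-s*X[:,1],q[1]+s*X[:,0]+c*X[:,1],X[:,2]]
        return (proj(p,W)-px).ravel()
    o=least_squares(f,x0);return o.x,np.degrees(o.x[2]),np.abs(o.fun).max()
A=np.array([[110,125],[281,135],[269,322],[96,313]])/4.5+[214.6,119.6]
X=np.array([[60,55,14],[60,-55,14],[-60,-55,14],[-60,55,14]])/1000.
q,d,e=fit(A,X,[.7,.05,0]);print("scope",q,d,e)
c,s=np.cos(q[2]),np.sin(q[2]);print("view",q[0]-.15*c,q[1]-.15*s)
B=np.array([[495,60],[700,105],[660,275],[457,230]],float)-[382,0];B=B/4.5+[144.6,214.6]
X=np.array([[54,64,48],[54,-64,48],[-54,-64,48],[-54,64,48]])/1000.
q,d,e=fit(B,X,[.47,.24,-.2]);print("ctrl",q,d,e)
c,s=np.cos(q[2]),np.sin(q[2]);print("knob",q[0]+.012*c,q[1]+.012*s)
s0=r.get_state();Rt=R.from_quat(s0["eef_rot"]);print(Rt.as_matrix().round(3),s0["tool_pos"])
print("orange mark",at(p,(520-382)/4.5+144.6,167/4.5+214.6,.048),"off",at(p,(565-382)/4.5+144.6,207/4.5+214.6,.048))
E
```

```text
scope [ 0.70843185  0.04776054 -0.08019405] -4.594780438917922 0.37898293110043824
view 0.5589139206053428 0.059776756792185054
ctrl [ 0.47847404  0.23764013 -0.2348698 ] -13.45704817862762 0.46388176263576497
knob 0.4901445784697513 0.2348475322504231
[[ 0.947  0.32   0.   ]
 [ 0.32  -0.947 -0.   ]
 [ 0.     0.    -1.   ]] [ 0.20006995 -0.59214037  0.25775542]
orange mark [0.47931901 0.27286392 0.048     ] off [0.45453556 0.24569841 0.048     ]
```

Call:
jog_arm:
  turn:
    - [0,0,0]
    - [0,0,0]
    - [0,0,0.05]
    - [0,0,0.1]
    - [0,0,0.15]
    - [0,0,0.2]
    - [0,0,0.25]
    - [0,0,0.3]
    - [0,0,0.3]
    - [0,0,0.35]
    - [0,0,0.4]
    - [0,0,0.45]
    - [0,0,0.5]
    - [0,0,0.56]
    - [0,0,0.56]
    - [0,0,0.56]
    - [0,0,0.56]
    - [0,0,0.56]
    - [0,0,0.56]
    - [0,0,0.56]
  translation:
    - [0.02,-0.015,-0.005]
    - [0.06,-0.045,-0.01]
    - [0.1,-0.075,-0.02]
    - [0.145,-0.105,-0.02]
    - [0.19,-0.137,-0.02]
    - [0.235,-0.17,-0.02]
    - [0.28,-0.2,-0.02]
    - [0.32,-0.23,-0.02]
    - [0.36,-0.26,-0.02]
    - [0.39,-0.29,-0.02]
    - [0.415,-0.335,-0.02]
    - [0.435,-0.385,-0.01]
    - [0.455,-0.435,0]
    - [0.47,-0.485,0.01]
    - [0.485,-0.535,0.03]
    - [0.5,-0.58,0.04]
    - [0.515,-0.625,0.05]
    - [0.53,-0.665,0.055]
    - [0.537,-0.69,0.06]
    - [0.537,-0.693,0.06]
  grip: [0,0,0,0,0,0,0,0,0,0,0,0,0,0,0,0,0,0,0,0]

```text
clock: 3.8
tool_pos: [0.4864, 0.2386, 0.1974]
eef_rot: [0.993, -0.115, -0.0, -0.0]
contact_force: [-1.0, 0.1, 0.4]
opening: 1.0
finger_force: 0.0
```

```bash
python3 - <<'E'
from plant import r,cams,models
from h import *
s=r.get_state();print(s["clock"],s["tool_pos"],R.from_quat(s["eef_rot"]).as_matrix().round(3).tolist(),s["q"].round(2))
p=cams.camera_params("wrist");print(p)
im=cams.snapshot("wrist");cv2.imwrite("pics/w1.png",im[:,:,::-1])
for n in ["controller","selector_grip"]: print(n,[(k["position"],k["p"]) for k in models.place_of("wrist",n)[:2]])
E
```

```text
3.8 [0.48641024 0.23861994 0.19737503] [[0.974, -0.228, -0.0], [-0.228, -0.974, 0.001], [-0.001, -0.001, -1.0]] [-0.57  0.67  0.06  1.89 -0.06  0.59 -2.28]
{'fx': 299.16404609524363, 'fy': 299.16404609524363, 'cx': 282.1672138684771, 'cy': 206.21841023118648, 'eye': array([0.55489107, 0.22359811, 0.32464113]), 'orientation': array([ 0.08501623, -0.10862082,  0.7763713 , -0.61499705])}
controller [([0.4731, 0.2435, -0.0003], 0.7)]
selector_grip [([0.4843, 0.2409, 0.0747], 0.96)]
```

View pics/w1.png

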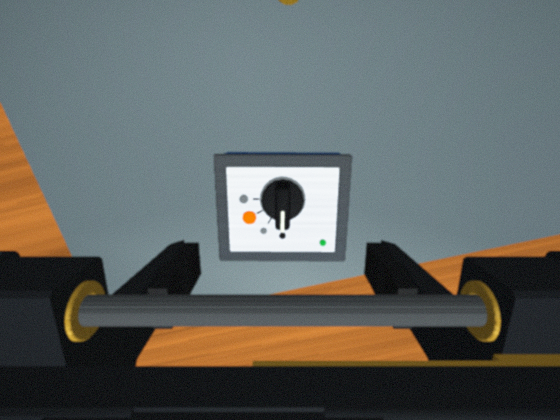

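The wrist view shows the controller square to the tool, with the knob skirt centred at about (283,200) and the bar's white line pointing down to the off mark at (283,236). Joint 7 would run out of range turning clockwise from here, so I half-turn the tool first. I also check the knob position.

```bash
python3 - <<'E'
from plant import r,cams,models
from h import *
p=cams.camera_params("wrist")
im=cv2.imread("pics/w1.png")
m=(im.max(2)<75).astype(np.uint8); m[:165]=0;m[232:]=0;m[:,:250]=0;m[:,315:]=0
n,l,st,ce=cv2.connectedComponentsWithStats(m);k=1+np.argmax(st[1:,4]);print(st[k],ce[k])
x,y,w,h=st[k][:4];cx=x+w/2-.5
print("skirt",at(p,cx,y+w/2,.055), at(p,283,200,.055))
for (u,v) in [(215,154.5),(351,154.5),(345,261),(220,261)]: print(at(p,u,v,.048))
C=np.mean([at(p,u,v,.048) for (u,v) in [(215,154.5),(351,154.5),(345,261),(220,261)]],0);print(C)
K=np.array([.4845,.2375]); print(proj(p,[[.4845,.2375,.055],[.4845,.2405,.055],[.490,.235,.055]]))
E
```

```text
[ 262  179   42   50 1332] [282.13738739 199.91741742]
skirt [0.48698374 0.23566383 0.055     ] [0.48687419 0.2352102  0.055     ]
[0.54171648 0.28621037 0.048     ]
[0.51240897 0.16481777 0.048     ]
[0.40806316 0.18936824 0.048     ]
[0.43787944 0.31278974 0.048     ]
[0.47501701 0.23829653 0.048     ]
[[281.2146876  202.94251179]
 [278.10158063 203.66828465]
 [282.43388668 196.78823321]]
```

Call:
jog_arm:
  turn:
    - [0,0,-0.1]
    - [0,0,-0.28]
    - [0,0,-0.46]
    - [0,0,-0.64]
    - [0,0,-0.82]
    - [0,0,-1.0]
    - [0,0,-1.18]
    - [0,0,-1.36]
    - [0,0,-1.54]
    - [0,0,-1.72]
    - [0,0,-1.9]
    - [0,0,-2.08]
    - [0,0,-2.26]
    - [0,0,-2.44]
    - [0,0,-2.62]
    - [0,0,-2.8]
    - [0,0,-2.98]
    - [0,0,-3.1]
    - [0,0,-3.14]
    - [0,0,-3.14]
  translation:
    - [0,0,0]
    - [0,0,0]
    - [0,0,0]
    - [0,0,0]
    - [0,0,0]
    - [0,0,0]
    - [0,0,0]
    - [0,0,0]
    - [0,0,0]
    - [0,0,0]
    - [0,0,0]
    - [0,0,0]
    - [0,0,0]
    - [0,0,0]
    - [0,0,0]
    - [0,0,0]
    - [0,0,0]
    - [0,0,0]
    - [0,0,0]
    - [0,0,0]
  grip: [0.3,0.3,0.3,0.3,0.3,0.3,0.3,0.3,0.3,0.3,0.3,0.3,0.3,0.3,0.3,0.3,0.3,0.3,0.3,0.3]

```text
clock: 6.45
tool_pos: [0.4874, 0.2351, 0.1977]
eef_rot: [0.119, 0.993, -0.0, 0.0]
contact_force: [0.6, 0.6, -0.5]
opening: 0.697
finger_force: 0.0
```

```bash
python3 - <<'E'
from plant import r,cams,models
from h import *
s=r.get_state();print(s["clock"],s["tool_pos"],R.from_quat(s["eef_rot"]).as_matrix().round(3).tolist(),s["q"].round(2))
im=cams.snapshot("wrist");cv2.imwrite("pics/w2.png",im[:,:,::-1])
for n in ["controller","selector_grip"]: print(n,[(k["position"],k["p"]) for k in models.place_of("wrist",n)[:2]])
E
```

```text
6.45 [0.48737268 0.23509196 0.19769726] [[-0.972, 0.236, 0.0], [0.236, 0.972, -0.001], [-0.0, -0.001, -1.0]] [-0.06  0.79 -0.84  1.86  0.77  0.85  0.05]
controller [([0.4738, 0.2424, -0.0001], 0.69)]
selector_grip [([0.4848, 0.2377, 0.0756], 0.64)]
```

Call:
jog_arm:
  turn:
    - [0,0,0]
    - [0,0,0]
    - [0,0,0]
    - [0,0,0]
    - [0,0,0]
    - [0,0,0]
    - [0,0,0]
    - [0,0,0]
    - [0,0,0]
    - [0,0,0]
    - [0,0,0]
    - [0,0,0]
    - [0,0,0]
    - [0,0,0]
  translation:
    - [0,0,0.02]
    - [0,0,0.045]
    - [0,0,0.07]
    - [0,0,0.09]
    - [0,0,0.105]
    - [0,0,0.114]
    - [0,0,0.117]
    - [0,0,0.117]
    - [0,0,0.117]
    - [0,0,0.117]
    - [0,0,0.117]
    - [0,0,0.117]
    - [0,0,0.117]
    - [0,0,0.117]
  grip: [0.3,0.3,0.3,0.3,0.3,0.3,0.3,0.6,0.8,1,1,1,1,1]
  force: 25

```text
clock: 8.35
tool_pos: [0.4876, 0.2384, 0.081]
eef_rot: [0.117, 0.993, 0.002, 0.0]
contact_force: [0.8, 4.6, -2.8]
opening: 0.144
finger_force: 25.0
```

Call:
jog_arm:
  turn:
    - [0,0,0.05]
    - [0,0,0.15]
    - [0,0,0.25]
    - [0,0,0.35]
    - [0,0,0.45]
    - [0,0,0.55]
    - [0,0,0.65]
    - [0,0,0.75]
    - [0,0,0.85]
    - [0,0,0.95]
    - [0,0,1.02]
    - [0,0,1.05]
    - [0,0,1.05]
    - [0,0,1.05]
    - [0,0,1.05]
  translation:
    - [0,0.002,0]
    - [0,0.002,0]
    - [0,0.002,0]
    - [0,0.002,0]
    - [0,0.002,0]
    - [0,0.002,0]
    - [0,0.002,0]
    - [0,0.002,0]
    - [0,0.002,0]
    - [0,0.002,0]
    - [0,0.002,0]
    - [0,0.002,0]
    - [0,0.002,0]
    - [0,0.002,0]
    - [0,0.002,0]
  grip: [1,1,1,1,1,1,1,1,1,1,1,1,1,1,1]

```text
clock: 10.22
tool_pos: [0.4865, 0.2373, 0.0809]
eef_rot: [0.599, 0.801, -0.001, 0.0]
contact_force: [-3.5, -2.0, 5.9]
opening: 0.145
finger_force: 25.0
```

```bash
python3 - <<'E'
from plant import r,cams,models
from h import *
s=r.get_state();print(s["clock"],s["tool_pos"],R.from_quat(s["eef_rot"]).as_matrix().round(3).tolist(),s["q"].round(2),s["contact_force"],s["moment"])
E
```

```text
10.225 [0.48647608 0.2373172  0.08092855] [[-0.282, 0.96, -0.001], [0.96, 0.282, -0.002], [-0.002, -0.002, -1.0]] [-0.29  0.89 -0.42  1.93  0.75  0.48 -0.97] [-3.54212454 -2.0446078   5.88954373] [-0.18095551  0.45712183  0.00503137]
```

Call:
jog_arm:
  turn:
    - [0,0,0]
    - [0,0,0]
    - [0,0,0]
    - [0,0,0]
    - [0,0,0]
    - [0,0,0]
    - [0,0,0.05]
    - [0,0,0.15]
    - [0,0,0.28]
    - [0,0,0.42]
    - [0,0,0.58]
    - [0,0,0.74]
    - [0,0,0.9]
    - [0,0,1.06]
    - [0,0,1.22]
    - [0,0,1.38]
    - [0,0,1.52]
    - [0,0,1.62]
    - [0,0,1.67]
    - [0,0,1.67]
  translation:
    - [0,0,0]
    - [0,0,0]
    - [0,0,-0.01]
    - [0,0,-0.04]
    - [0,0,-0.08]
    - [0,0,-0.11]
    - [-0.02,-0.01,-0.12]
    - [-0.06,-0.03,-0.12]
    - [-0.1,-0.05,-0.12]
    - [-0.145,-0.072,-0.12]
    - [-0.19,-0.094,-0.12]
    - [-0.235,-0.116,-0.12]
    - [-0.28,-0.138,-0.12]
    - [-0.325,-0.16,-0.12]
    - [-0.37,-0.182,-0.12]
    - [-0.415,-0.204,-0.12]
    - [-0.455,-0.224,-0.12]
    - [-0.485,-0.24,-0.12]
    - [-0.503,-0.249,-0.12]
    - [-0.505,-0.25,-0.12]
  grip: [0.4,0.3,0.3,0.3,0.3,0.3,0.3,0.3,0.3,0.3,0.3,0.3,0.3,0.3,0.3,0.3,0.3,0.3,0.3,0.3]

```text
clock: 12.72
tool_pos: [0.3883, -0.3176, 0.2004]
eef_rot: [0.996, 0.092, -0.001, -0.0]
contact_force: [-0.6, 0.6, 0.1]
opening: 0.697
finger_force: 0.0
```

```bash
python3 - <<'E'
from plant import r,cams,models
from h import *
s=r.get_state();print(s["clock"],s["tool_pos"],R.from_quat(s["eef_rot"]).as_matrix().round(3).tolist(),s["q"].round(2))
p=cams.camera_params("wrist");print(p)
im=cams.snapshot("wrist")
for n in ["dish","dish_grip","ball_center"]: print(n,[(k["position"],k["p"]) for k in models.place_of("wrist",n)[:2]])
t=cams.snapshot("top");b=cv2.resize(t[215:300,145:230],None,fx=4.5,fy=4.5,interpolation=cv2.INTER_CUBIC)
a=cv2.resize(im,(510,382));
cv2.imwrite("pics/w3.png",im[:,:,::-1])
b=cv2.resize(b,(240,240));o=np.zeros((420,800,3),np.uint8);o[:,:560]=im;o[:240,560:]=b;cv2.imwrite("pics/c3.png",o[:,:,::-1])
E
```

```text
12.725 [ 0.38826677 -0.31762721  0.20039389] [[0.983, 0.182, -0.001], [0.182, -0.983, -0.0], [-0.001, -0.0, -1.0]] [ 0.74  0.62 -0.23  1.99  0.26  0.56 -1.06]
{'fx': 299.16404609524363, 'fy': 299.16404609524363, 'cx': 282.1672138684771, 'cy': 206.21841023118648, 'eye': array([ 0.45751996, -0.30368106,  0.32762153]), 'orientation': array([-0.1059051 ,  0.08859144, -0.63367115,  0.76118102])}
dish [([0.469, -0.3017, 0.0025], 0.75)]
dish_grip []
ball_center [([0.4712, -0.3051, 0.0122], 0.65)]
```

View pics/c3.png

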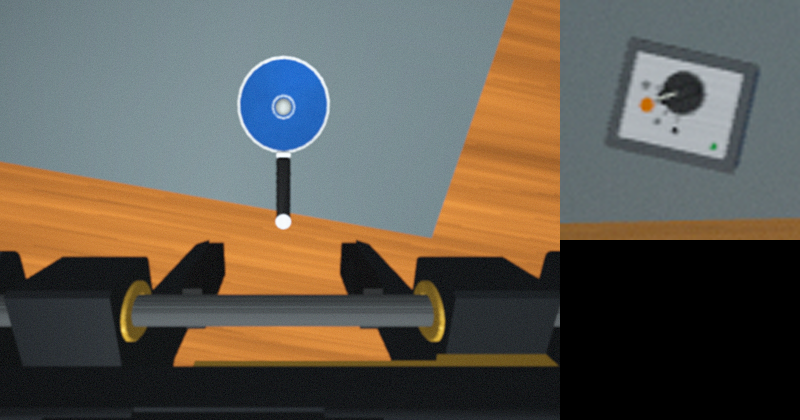

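The controller inset shows the white line pointing at the orange mark. In the wrist view the dish rim is centred at about (283,105), the ball at (283,106), and the handle runs straight down to (283,222), so the tool is aligned with it.

```bash
python3 - <<'E'
from plant import r,cams
from h import *
s=r.get_state();p=cams.camera_params("wrist");Rt=R.from_quat(s["eef_rot"])
im=cv2.imread("pics/w3.png").astype(int)
m=((im[:,:,0]>im[:,:,2]+60)).astype(np.uint8);v,u=np.nonzero(m);P=np.array([at(p,a,b,.014)[:2] for a,b in zip(u,v)])
(c,rad)=cv2.minEnclosingCircle((P*1000).astype(np.float32));print("dish",c,rad,P.mean(0))
for (u,v,z) in [(283.5,106,.013),(283,158,.038),(283,215,.038),(283,222,.030)]:
    X=at(p,u,v,z);print(X,Rt.inv().apply(X-s["tool_pos"]))
k=(im.max(2)<60);k[:158]=0;k[214:]=0;k[:,:270]=0;k[:,297:]=0;v,u=np.nonzero(k)
Q=np.array([at(p,a,b,.038)[:2] for a,b in zip(u,v)]);w,V=np.linalg.eigh(np.cov(Q.T));print("handle",Q.mean(0),V[:,1],np.degrees(np.arctan2(V[1,1],V[0,1])),np.ptp(Q,0))
E
```

```text
dish (473.675537109375, -298.69207763671875) 43.41382598876953 [ 0.47500188 -0.29837352]
[ 0.47396621 -0.29901428  0.013     ] [8.54334453e-02 1.07945607e-04 1.87734339e-01]
[ 0.42597067 -0.30762868  0.038     ] [ 0.03667895 -0.00045992  0.16272521]
[ 0.36942691 -0.31841627  0.038     ] [-0.02088465 -0.00047472  0.16271385]
[ 0.35938081 -0.32034361  0.03      ] [-0.03111554 -0.00045961  0.17071182]
handle [ 0.3997128 -0.3125599] [-0.98286481 -0.18432787] -169.37805162667152 [0.05612461 0.02087618]
```

Call:
jog_arm:
  turn:
    - [0,0,0]
    - [0,0,0]
    - [0,0,0]
    - [0,0,0]
    - [0,0,0]
    - [0,0,0]
    - [0,0,0]
    - [0,0,0]
    - [0,0,0]
    - [0,0,0]
    - [0,0,0]
    - [0,0,0]
    - [0,0,0]
    - [0,0,0]
    - [0,0,0]
    - [0,0,0]
    - [0,0,0]
    - [0,0,0]
    - [0,0,0]
    - [0,0,0]
  translation:
    - [0.001,0,0.015]
    - [0.002,0,0.04]
    - [0.003,0,0.07]
    - [0.003,0,0.1]
    - [0.003,0,0.125]
    - [0.003,0,0.145]
    - [0.003,0,0.16]
    - [0.003,0,0.168]
    - [0.003,0,0.17]
    - [0.003,0,0.17]
    - [0.003,0,0.17]
    - [0.003,0,0.17]
    - [0.003,0,0.17]
    - [0.003,0,0.17]
    - [0.003,0,0.17]
    - [0.003,0,0.17]
    - [0.003,0,0.17]
    - [0.003,0,0.17]
    - [0.003,0,0.17]
    - [0.003,0,0.17]
  grip: [0.4,0.4,0.4,0.4,0.4,0.4,0.4,0.4,0.5,0.6,0.68,0.74,0.78,0.8,0.82,0.84,0.86,0.88,0.9,0.92]
  force: 10

```text
clock: 15.48
tool_pos: [0.3925, -0.3163, 0.0308]
eef_rot: [0.996, 0.093, 0.0, 0.0]
contact_force: [0.3, -1.0, 0.4]
opening: 0.157
finger_force: 10.0
```

Call:
jog_arm:
  turn:
    - [0,0,0]
    - [0,0,0]
    - [0,0,0]
    - [0,0,0]
  translation:
    - [0,0,0]
    - [0,0,0]
    - [0,0,0]
    - [0,0,0]
  grip: [1,1,1,1]
  force: 50

```text
clock: 15.98
tool_pos: [0.3925, -0.3162, 0.0308]
eef_rot: [0.996, 0.093, 0.0, 0.0]
contact_force: [0.0, -1.1, 0.1]
opening: 0.151
finger_force: 49.9
```

```bash
python3 - <<'E'
from plant import r,cams,models
from h import *
s=r.get_state();print(s["clock"],s["tool_pos"],R.from_quat(s["eef_rot"]).as_matrix().round(4).tolist(),s["contact_force"],s["moment"],s["opening"])
im=cams.snapshot("wrist");cv2.imwrite("pics/w4.png",im[:,:,::-1])
E
```

```text
15.975 [ 0.39253353 -0.31620184  0.03075023] [[0.9828, 0.1846, 0.0001], [0.1846, -0.9828, -0.0001], [0.0001, 0.0002, -1.0]] [ 0.04311998 -1.07721904  0.12029323] [-0.12640734  0.01864524 -0.00227552] 0.15119903385336816
```

View pics/w4.png

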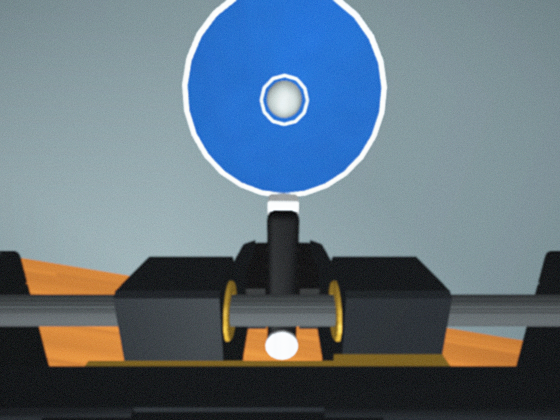

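The wrist view shows the handle held between the fingers, with the ball at (284,98) in the ring centred at about (284,100). I lift gently and check for sag.

Call:
jog_arm:
  turn:
    - [0,0,0]
    - [0,0,0]
    - [0,0,0]
    - [0,0,0]
    - [0,0,0]
    - [0,0,0]
    - [0,0,0]
    - [0,0,0]
    - [0,0,0]
    - [0,0,0]
    - [0,0,0]
    - [0,0,0]
    - [0,0,0]
    - [0,0,0]
    - [0,0,0]
    - [0,0,0]
    - [0,0,0]
    - [0,0,0]
  translation:
    - [0,0,-0.0002]
    - [0,0,-0.001]
    - [0,0,-0.003]
    - [0,0,-0.006]
    - [0,0,-0.011]
    - [0,0,-0.017]
    - [0,0,-0.024]
    - [0,0,-0.032]
    - [0,0,-0.04]
    - [0,0,-0.048]
    - [0,0,-0.056]
    - [0,0,-0.063]
    - [0,0,-0.069]
    - [0,0,-0.074]
    - [0,0,-0.077]
    - [0,0,-0.079]
    - [0,0,-0.08]
    - [0,0,-0.08]
  grip: [1,1,1,1,1,1,1,1,1,1,1,1,1,1,1,1,1,1]

```text
clock: 18.27
tool_pos: [0.3925, -0.3161, 0.1107]
eef_rot: [0.996, 0.093, -0.0, -0.0]
contact_force: [0.0, -0.3, -1.4]
opening: 0.149
finger_force: 49.9
```

```bash
cat >> h.py <<'E'
def dishfit(im,p,s,z0=0.0308):
    # fit dish pose in tool frame (x,y,z of underside centre, pitch about tool y) from the blue outline and ball
    b=((im[:,:,2].astype(int)>im[:,:,0]+60)|0).astype(np.uint8)
    cs,_=cv2.findContours(b,cv2.RETR_EXTERNAL,cv2.CHAIN_APPROX_NONE);c=max(cs,key=cv2.contourArea)[:,0,:]
    c=c[c[:,1]>3];e=cv2.fitEllipse(c);
    g=(im.min(2)>95)&(im.max(2).astype(int)-im.min(2)<25);return e
def ballpx(im):
    b=((im[:,:,2].astype(int)>im[:,:,0]+60)).astype(np.uint8)
    cs,h=cv2.findContours(b,cv2.RETR_CCOMP,cv2.CHAIN_APPROX_NONE)
    hs=[c for c,q in zip(cs,h[0]) if q[3]>=0 and cv2.contourArea(c)>50]
    return [(cv2.minEnclosingCircle(c)) for c in hs]
E
python3 - <<'E'
from plant import r,cams
from h import *
s=r.get_state();p=cams.camera_params("wrist");Rt=R.from_quat(s["eef_rot"]);im=cams.snapshot("wrist");cv2.imwrite("pics/w5.png",im[:,:,::-1])
print(s["clock"],s["tool_pos"],Rt.as_matrix().round(4).tolist(),s["contact_force"],s["moment"])
im4=cv2.imread("pics/w4.png")[:,:,::-1]
for i in (im4,im): print(dishfit(i,p,s),ballpx(i))
D=lambda u,v,z:Rt.inv().apply(at(p,u,v,s["tool_pos"][2]+z)-s["tool_pos"])
for i in (im4,im):
  for bb in ballpx(i): print(D(*bb[0],-.017-.007), D(*dishfit(i,p,s)[0],-.016))
E
```

```text
18.275 [ 0.39248763 -0.31608569  0.1106745 ] [[0.9828, 0.1849, -0.0001], [0.1849, -0.9828, 0.0], [-0.0001, -0.0, -1.0]] [ 0.00964234 -0.34770887 -1.38713676] [-0.01879215  0.09585013  0.00513957]
((283.9557800292969, 88.53689575195312), (203.39358520507812, 214.7162322998047), 0.9751684069633484) [((283.838623046875, 98.88624572753906), 19.14910888671875)]
((283.4934387207031, 89.33685302734375), (202.26565551757812, 213.2772216796875), 1.0665932893753052) [((283.5, 99.3108139038086), 18.85575294494629)]
[ 0.08087106 -0.00032722  0.02399411] [ 0.08469588 -0.00031557  0.01599383]
[ 0.08068002 -0.00048879  0.02399413] [ 0.08436076 -0.00052267  0.01599386]
```

```bash
python3 - <<'E'
import cv2
im=cv2.imread("pics/side0.png")
cv2.imwrite("pics/c6.png",cv2.resize(im[85:220,240:350],None,fx=4.4,fy=4.4,interpolation=cv2.INTER_CUBIC))
E
```

```text
(no output)
```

View pics/c6.png

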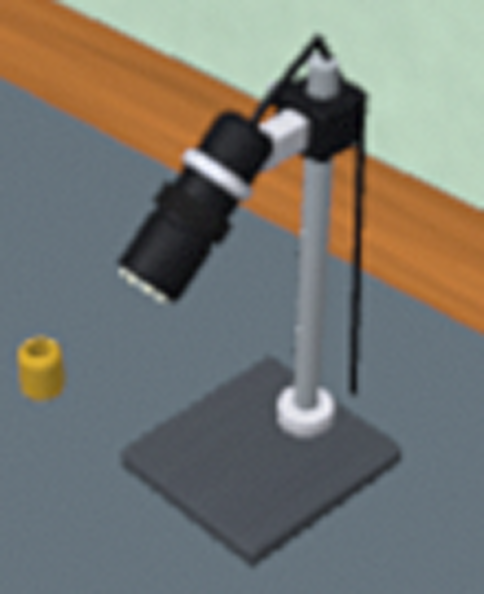

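The crop shows the top corners of the base at (122,457), (270,357), (402,452) and (252,553), and the lens face at about (147,285). I fit both views jointly.

```bash
python3 - <<'E'
from plant import r,cams
from h import *
from scipy.optimize import least_squares
pt,ps=cams.camera_params("top"),cams.camera_params("side")
A=np.array([[110,125],[281,135],[269,322],[96,313]])/4.5+[214.6,119.6]
B=np.array([[270,357],[402,452],[252,553],[122,457]])/4.4+[239.6,84.6]
L=np.array([147,285])/4.4+[239.6,84.6]
X=np.array([[60,55,14],[60,-55,14],[-60,-55,14],[-60,55,14]])/1000.
def W(q,X):
    c,s=np.cos(q[2]),np.sin(q[2]);return np.c_[q[0]+c*X[:,0]-s*X[:,1],q[1]+s*X[:,0]+c*X[:,1],X[:,2]]
lens=np.array([[-.081,0,.178]])
fs={"top":lambda q:(proj(pt,W(q,X))-A).ravel(),"side":lambda q:(proj(ps,W(q,X))-B).ravel(),"lens":lambda q:(proj(ps,W(q,lens))-L).ravel()}
for ks in (["top"],["side"],["side","lens"],["top","side","lens"]):
    o=least_squares(lambda q:np.concatenate([fs[k](q) for k in ks]),[.7,.05,-.08]);q=o.x
    print(ks,q.round(4),np.degrees(q[2]).round(2),np.abs(o.fun).max().round(2),W(q,np.array([[-.15,0,.12]])))
E
```

```text
['top'] [ 0.7084  0.0478 -0.0802] -4.59 0.38 [[0.55891392 0.05977676 0.12      ]]
['side'] [ 0.7027  0.0457 -0.0935] -5.36 1.4 [[0.55330893 0.05973754 0.12      ]]
['side', 'lens'] [ 0.7032  0.046  -0.0947] -5.43 1.22 [[0.55387315 0.06014044 0.12      ]]
['top', 'side', 'lens'] [ 0.7057  0.0473 -0.0876] -5.02 1.74 [[0.55631901 0.06040648 0.12      ]]
```

```bash
python3 - <<'E'
import numpy as np
mj=lambda x:10*x**3-15*x**4+6*x**5
D=np.array([.150,-.3615,-.028])
print([[round(float(v),4) for v in D*mj(k/40)] for k in range(1,21)])
print([[round(float(v),4) for v in D*(mj((20+k)/40)-.5)] for k in range(1,21)])
print([round(float(.27*mj(k/20)),4) for k in range(1,21)])
E
```

```text
[[0.0, -0.0001, -0.0], [0.0002, -0.0004, -0.0], [0.0006, -0.0014, -0.0001], [0.0013, -0.0031, -0.0002], [0.0024, -0.0058, -0.0004], [0.004, -0.0096, -0.0007], [0.0061, -0.0146, -0.0011], [0.0087, -0.0209, -0.0016], [0.0118, -0.0285, -0.0022], [0.0155, -0.0374, -0.0029], [0.0197, -0.0476, -0.0037], [0.0245, -0.059, -0.0046], [0.0297, -0.0715, -0.0055], [0.0353, -0.085, -0.0066], [0.0413, -0.0995, -0.0077], [0.0476, -0.1148, -0.0089], [0.0542, -0.1307, -0.0101], [0.061, -0.1471, -0.0114], [0.068, -0.1638, -0.0127], [0.075, -0.1807, -0.014]]
[[0.007, -0.0169, -0.0013], [0.014, -0.0337, -0.0026], [0.0208, -0.0501, -0.0039], [0.0274, -0.066, -0.0051], [0.0337, -0.0813, -0.0063], [0.0397, -0.0957, -0.0074], [0.0453, -0.1093, -0.0085], [0.0505, -0.1218, -0.0094], [0.0553, -0.1332, -0.0103], [0.0595, -0.1433, -0.0111], [0.0632, -0.1522, -0.0118], [0.0663, -0.1598, -0.0124], [0.0689, -0.1661, -0.0129], [0.071, -0.1711, -0.0133], [0.0726, -0.1749, -0.0136], [0.0737, -0.1777, -0.0138], [0.0744, -0.1794, -0.0139], [0.0748, -0.1803, -0.014], [0.075, -0.1807, -0.014], [0.075, -0.1807, -0.014]]
[0.0003, 0.0023, 0.0072, 0.0156, 0.0279, 0.044, 0.0635, 0.0857, 0.1099, 0.135, 0.1601, 0.1843, 0.2065, 0.226, 0.2421, 0.2544, 0.2628, 0.2677, 0.2697, 0.27]
```

Call:
jog_arm:
  turn:
    - [0,0,0]
    - [0,0,0]
    - [0,0,0]
    - [0,0,0]
    - [0,0,0]
    - [0,0,0]
    - [0,0,0]
    - [0,0,0]
    - [0,0,0]
    - [0,0,0]
    - [0,0,0]
    - [0,0,0]
    - [0,0,0]
    - [0,0,0]
    - [0,0,0]
    - [0,0,0]
    - [0,0,0]
    - [0,0,0]
    - [0,0,0]
    - [0,0,0]
  translation:
    - [0.0,-0.0001,0]
    - [0.0002,-0.0004,0]
    - [0.0006,-0.0014,-0.0001]
    - [0.0013,-0.0031,-0.0002]
    - [0.0024,-0.0058,-0.0004]
    - [0.004,-0.0096,-0.0007]
    - [0.0061,-0.0146,-0.0011]
    - [0.0087,-0.0209,-0.0016]
    - [0.0118,-0.0285,-0.0022]
    - [0.0155,-0.0374,-0.0029]
    - [0.0197,-0.0476,-0.0037]
    - [0.0245,-0.059,-0.0046]
    - [0.0297,-0.0715,-0.0055]
    - [0.0353,-0.085,-0.0066]
    - [0.0413,-0.0995,-0.0077]
    - [0.0476,-0.1148,-0.0089]
    - [0.0542,-0.1307,-0.0101]
    - [0.061,-0.1471,-0.0114]
    - [0.068,-0.1638,-0.0127]
    - [0.075,-0.1807,-0.014]
  grip: [1,1,1,1,1,1,1,1,1,1,1,1,1,1,1,1,1,1,1,1]

```text
clock: 20.82
tool_pos: [0.433, -0.1234, 0.1248]
eef_rot: [0.996, 0.093, 0.0, -0.0]
contact_force: [-0.9, -0.2, -1.4]
opening: 0.151
finger_force: 49.9
```

Call:
jog_arm:
  turn:
    - [0,0,0.0003]
    - [0,0,0.0023]
    - [0,0,0.0072]
    - [0,0,0.0156]
    - [0,0,0.0279]
    - [0,0,0.044]
    - [0,0,0.0635]
    - [0,0,0.0857]
    - [0,0,0.11]
    - [0,0,0.135]
    - [0,0,0.16]
    - [0,0,0.1843]
    - [0,0,0.2065]
    - [0,0,0.226]
    - [0,0,0.2421]
    - [0,0,0.2544]
    - [0,0,0.2628]
    - [0,0,0.2677]
    - [0,0,0.27]
    - [0,0,0.27]
  translation:
    - [0.007,-0.0169,-0.0013]
    - [0.014,-0.0337,-0.0026]
    - [0.0208,-0.0501,-0.0039]
    - [0.0274,-0.066,-0.0051]
    - [0.0337,-0.0813,-0.0063]
    - [0.0397,-0.0957,-0.0074]
    - [0.0453,-0.1093,-0.0085]
    - [0.0505,-0.1218,-0.0094]
    - [0.0553,-0.1332,-0.0103]
    - [0.0595,-0.1433,-0.0111]
    - [0.0632,-0.1522,-0.0118]
    - [0.0663,-0.1598,-0.0124]
    - [0.0689,-0.1661,-0.0129]
    - [0.071,-0.1711,-0.0133]
    - [0.0726,-0.1749,-0.0136]
    - [0.0737,-0.1777,-0.0138]
    - [0.0744,-0.1794,-0.0139]
    - [0.0748,-0.1803,-0.014]
    - [0.075,-0.1807,-0.014]
    - [0.075,-0.1807,-0.014]
  grip: [1,1,1,1,1,1,1,1,1,1,1,1,1,1,1,1,1,1,1,1]

```text
clock: 23.32
tool_pos: [0.4731, 0.0666, 0.1387]
eef_rot: [0.999, -0.042, -0.0, 0.0]
contact_force: [-0.4, -0.0, -0.9]
opening: 0.147
finger_force: 49.9
```

```bash
python3 - <<'E'
from plant import r,cams,models
from h import *
s=r.get_state();p=cams.camera_params("wrist");Rt=R.from_quat(s["eef_rot"]);im=cams.snapshot("wrist")
print(s["clock"],s["tool_pos"],Rt.as_matrix().round(4).tolist(),s["contact_force"],s["moment"],s["q"].round(2))
print(dishfit(im,p,s),ballpx(im))
si=cams.snapshot("side");tp=cams.snapshot("top")
for c in ["side","top"]:
  for n in ["dish","ball_center","microscope"]: print(c,n,[(np.round(k["position"],4),round(k["p"],2)) for k in models.place_of(c,n)[:2]])
o=np.zeros((540,800,3),np.uint8);o[:540,:400]=cv2.resize(si[70:250,210:343],(400,540));o[:300,400:]=cv2.resize(tp[110:230,190:350],(400,300));o[300:,400:]=cv2.resize(im,(400,300))[:240]
cv2.imwrite("pics/c7.png",o[:,:,::-1])
E
```

```text
23.325 [0.47312814 0.06663953 0.13869575] [[0.9964, -0.0842, -0.0], [-0.0842, -0.9964, -0.0001], [0.0, 0.0001, -1.0]] [-3.66692530e-01 -6.70672420e-04 -9.33000515e-01] [ 0.04749014  0.11225325 -0.04925361] [-0.26  0.71  0.03  2.11 -0.07  0.32 -1.82]
((283.6883544921875, 89.24043273925781), (201.61073303222656, 212.68728637695312), 0.8999203443527222) [((108.5, 278.5), 5.700977325439453), ((58.3636360168457, 263.0), 5.724485874176025), ((33.59090805053711, 254.5), 5.613321304321289), ((283.50665283203125, 99.38685607910156), 18.93822479248047)]
side dish [(array([0.5508, 0.0596, 0.1082]), 0.66)]
side ball_center []
side microscope [(array([ 7.06e-01,  4.82e-02, -3.00e-04]), 0.71)]
top dish [(array([0.5516, 0.0632, 0.1082]), 0.93)]
top ball_center [(array([0.5514, 0.0616, 0.1245]), 0.61)]
top microscope [(array([0.7008, 0.0481, 0.0019]), 0.82)]
```

View pics/c7.png

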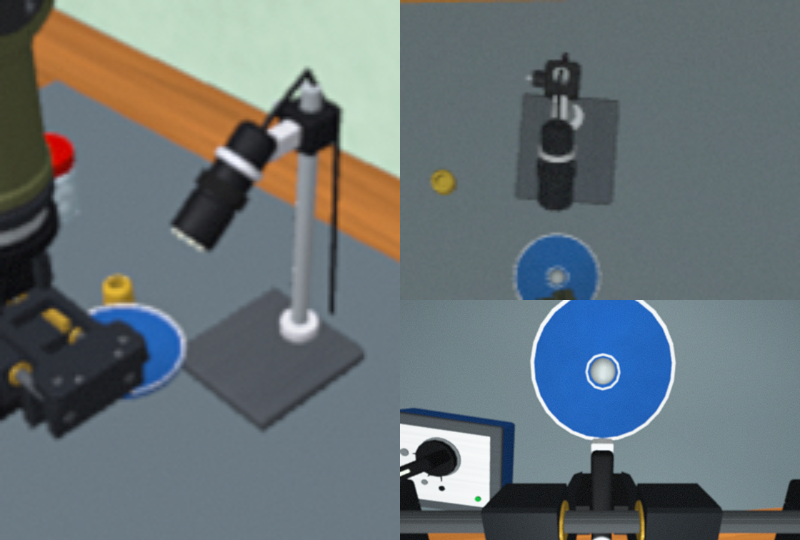

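The dish is under the lens axis with the ball in the middle ring, the handle points away from the lens, and nothing is touching. I hold for 1.5 s, then make the quarter turn about the dish's axis.

Call:
jog_arm:
  turn:
    - [0,0,0]
    - [0,0,0]
    - [0,0,0]
    - [0,0,0]
    - [0,0,0]
    - [0,0,0]
    - [0,0,0]
    - [0,0,0]
    - [0,0,0]
    - [0,0,0]
    - [0,0,0]
    - [0,0,0]
  translation:
    - [0,0,0]
    - [0,0,0]
    - [0,0,0]
    - [0,0,0]
    - [0,0,0]
    - [0,0,0]
    - [0,0,0]
    - [0,0,0]
    - [0,0,0]
    - [0,0,0]
    - [0,0,0]
    - [0,0,0]
  grip: [1,1,1,1,1,1,1,1,1,1,1,1]

```text
clock: 25.28
tool_pos: [0.4732, 0.0668, 0.1387]
eef_rot: [0.999, -0.042, 0.0, 0.0]
contact_force: [0.4, 0.3, -1.3]
opening: 0.148
finger_force: 49.9
```

```bash
python3 - <<'E'
from plant import r,cams
from h import *
s=r.get_state();p=cams.camera_params("wrist");im=cams.snapshot("wrist")
print(s["clock"],s["tool_pos"],dishfit(im,p,s),ballpx(im)[-1])
mj=lambda x:10*x**3-15*x**4+6*x**5
for o in (0,20):
    a=np.array([1.571*(mj((o+k)/40)-mj(o/40)) for k in range(1,21)])
    print([[0,0,round(-float(x),4)] for x in a]);print([[round(float(.0825*(1-np.cos(x))),4),round(float(.0825*np.sin(x)),4),0] for x in a])
E
```

```text
25.275 [0.47316466 0.06675124 0.13871587] ((283.6924743652344, 89.2269287109375), (201.6082763671875, 212.7274932861328), 1.1116164922714233) ((283.867431640625, 99.27661895751953), 18.98372459411621)
[[0, 0, -0.0002], [0, 0, -0.0018], [0, 0, -0.0059], [0, 0, -0.0134], [0, 0, -0.0252], [0, 0, -0.0418], [0, 0, -0.0636], [0, 0, -0.091], [0, 0, -0.124], [0, 0, -0.1626], [0, 0, -0.2068], [0, 0, -0.2562], [0, 0, -0.3106], [0, 0, -0.3695], [0, 0, -0.4324], [0, 0, -0.4987], [0, 0, -0.5679], [0, 0, -0.6392], [0, 0, -0.712], [0, 0, -0.7855]]
[[0.0, 0.0, 0], [0.0, 0.0002, 0], [0.0, 0.0005, 0], [0.0, 0.0011, 0], [0.0, 0.0021, 0], [0.0001, 0.0034, 0], [0.0002, 0.0052, 0], [0.0003, 0.0075, 0], [0.0006, 0.0102, 0], [0.0011, 0.0134, 0], [0.0018, 0.0169, 0], [0.0027, 0.0209, 0], [0.0039, 0.0252, 0], [0.0056, 0.0298, 0], [0.0076, 0.0346, 0], [0.01, 0.0395, 0], [0.0129, 0.0444, 0], [0.0163, 0.0492, 0], [0.02, 0.0539, 0], [0.0242, 0.0583, 0]]
[[0, 0, -0.0735], [0, 0, -0.1463], [0, 0, -0.2176], [0, 0, -0.2868], [0, 0, -0.3531], [0, 0, -0.416], [0, 0, -0.4749], [0, 0, -0.5293], [0, 0, -0.5787], [0, 0, -0.6229], [0, 0, -0.6615], [0, 0, -0.6945], [0, 0, -0.7219], [0, 0, -0.7437], [0, 0, -0.7603], [0, 0, -0.7721], [0, 0, -0.7796], [0, 0, -0.7837], [0, 0, -0.7853], [0, 0, -0.7855]]
[[0.0002, 0.0061, 0], [0.0009, 0.012, 0], [0.0019, 0.0178, 0], [0.0034, 0.0233, 0], [0.0051, 0.0285, 0], [0.007, 0.0333, 0], [0.0091, 0.0377, 0], [0.0113, 0.0417, 0], [0.0134, 0.0451, 0], [0.0155, 0.0481, 0], [0.0174, 0.0507, 0], [0.0191, 0.0528, 0], [0.0206, 0.0545, 0], [0.0218, 0.0559, 0], [0.0227, 0.0569, 0], [0.0234, 0.0576, 0], [0.0238, 0.058, 0], [0.0241, 0.0582, 0], [0.0242, 0.0583, 0], [0.0242, 0.0583, 0]]
```

No creep.

Call:
jog_arm:
  turn:
    - [0,0,-0.0002]
    - [0,0,-0.0018]
    - [0,0,-0.0059]
    - [0,0,-0.0134]
    - [0,0,-0.0252]
    - [0,0,-0.0418]
    - [0,0,-0.0636]
    - [0,0,-0.091]
    - [0,0,-0.124]
    - [0,0,-0.1626]
    - [0,0,-0.2068]
    - [0,0,-0.2562]
    - [0,0,-0.3106]
    - [0,0,-0.3695]
    - [0,0,-0.4324]
    - [0,0,-0.4987]
    - [0,0,-0.5679]
    - [0,0,-0.6392]
    - [0,0,-0.712]
    - [0,0,-0.7855]
  translation:
    - [0.0,0.0,0]
    - [0.0,0.0002,0]
    - [0.0,0.0005,0]
    - [0.0,0.0011,0]
    - [0.0,0.0021,0]
    - [0.0001,0.0034,0]
    - [0.0002,0.0052,0]
    - [0.0003,0.0075,0]
    - [0.0006,0.0102,0]
    - [0.0011,0.0134,0]
    - [0.0018,0.0169,0]
    - [0.0027,0.0209,0]
    - [0.0039,0.0252,0]
    - [0.0056,0.0298,0]
    - [0.0076,0.0346,0]
    - [0.01,0.0395,0]
    - [0.0129,0.0444,0]
    - [0.0163,0.0492,0]
    - [0.02,0.0539,0]
    - [0.0242,0.0583,0]
  grip: [1,1,1,1,1,1,1,1,1,1,1,1,1,1,1,1,1,1,1,1]

```text
clock: 27.82
tool_pos: [0.4925, 0.0061, 0.1387]
eef_rot: [0.938, 0.345, -0.0, 0.0]
contact_force: [0.1, -0.8, -1.8]
opening: 0.148
finger_force: 49.9
```

Call:
jog_arm:
  turn:
    - [0,0,-0.0735]
    - [0,0,-0.1463]
    - [0,0,-0.2176]
    - [0,0,-0.2868]
    - [0,0,-0.3531]
    - [0,0,-0.416]
    - [0,0,-0.4749]
    - [0,0,-0.5293]
    - [0,0,-0.5787]
    - [0,0,-0.6229]
    - [0,0,-0.6615]
    - [0,0,-0.6945]
    - [0,0,-0.7219]
    - [0,0,-0.7437]
    - [0,0,-0.7603]
    - [0,0,-0.7721]
    - [0,0,-0.7796]
    - [0,0,-0.7837]
    - [0,0,-0.7853]
    - [0,0,-0.7855]
  translation:
    - [0.0002,0.0061,0]
    - [0.0009,0.012,0]
    - [0.0019,0.0178,0]
    - [0.0034,0.0233,0]
    - [0.0051,0.0285,0]
    - [0.007,0.0333,0]
    - [0.0091,0.0377,0]
    - [0.0113,0.0417,0]
    - [0.0134,0.0451,0]
    - [0.0155,0.0481,0]
    - [0.0174,0.0507,0]
    - [0.0191,0.0528,0]
    - [0.0206,0.0545,0]
    - [0.0218,0.0559,0]
    - [0.0227,0.0569,0]
    - [0.0234,0.0576,0]
    - [0.0238,0.058,0]
    - [0.0241,0.0582,0]
    - [0.0242,0.0583,0]
    - [0.0242,0.0583,0]
  grip: [1,1,1,1,1,1,1,1,1,1,1,1,1,1,1,1,1,1,1,1]

```text
clock: 30.32
tool_pos: [0.5485, -0.0223, 0.1387]
eef_rot: [0.736, 0.677, 0.0, 0.0]
contact_force: [0.0, -0.6, -1.3]
opening: 0.149
finger_force: 49.9
```

Call:
jog_arm:
  turn:
    - [0,0,0]
    - [0,0,0]
    - [0,0,0]
    - [0,0,0]
    - [0,0,0]
    - [0,0,0]
    - [0,0,0]
    - [0,0,0]
  translation:
    - [0,0,0]
    - [0,0,0]
    - [0,0,0]
    - [0,0,0]
    - [0,0,0]
    - [0,0,0]
    - [0,0,0]
    - [0,0,0]
  grip: [1,1,1,1,1,1,1,1]

```text
clock: 31.32
tool_pos: [0.5485, -0.0223, 0.1387]
eef_rot: [0.736, 0.677, 0.0, 0.0]
contact_force: [0.3, 0.3, -1.8]
opening: 0.15
finger_force: 49.9
```

```bash
python3 - <<'E'
from plant import r,cams,models
from h import *
s=r.get_state();p=cams.camera_params("wrist");Rt=R.from_quat(s["eef_rot"]);im=cams.snapshot("wrist")
print(s["clock"],s["tool_pos"],Rt.as_matrix().round(4).tolist(),s["contact_force"],s["q"].round(2),abs(s["qd"]).max())
print("dish at",s["tool_pos"]+Rt.apply([.0825,0,.0184]),np.degrees(np.arctan2(Rt.as_matrix()[1,0],Rt.as_matrix()[0,0])))
print(dishfit(im,p,s),ballpx(im))
si=cams.snapshot("side");tp=cams.snapshot("top")
for c in ["side","top"]:
  for n in ["dish","ball_center"]: print(c,n,[(np.round(k["position"],4),round(k["p"],2)) for k in models.place_of(c,n)[:2]])
o=np.zeros((540,800,3),np.uint8);o[:540,:400]=cv2.resize(si[70:250,210:343],(400,540));o[:300,400:]=cv2.resize(tp[110:290,140:380],(400,300));o[300:,400:]=cv2.resize(im,(400,300))[:240]
cv2.imwrite("pics/c8.png",o[:,:,::-1])
E
```

```text
31.325 [ 0.54849116 -0.02229677  0.1387113 ] [[0.0839, 0.9965, 0.0001], [0.9965, -0.0839, -0.0], [-0.0, 0.0001, -1.0]] [ 0.27330402  0.34593401 -1.84155645] [ 0.2   0.79 -0.42  1.89  0.56  0.58 -0.66] 0.0026445583859279298
dish at [0.55541549 0.0599116  0.12030895] 85.18637107859506
((283.5280456542969, 89.2470474243164), (202.34439086914062, 213.4833984375), 0.8202245235443115) [((283.48345947265625, 98.78099060058594), 18.78818702697754)]
side dish []
side ball_center [(array([0.484 , 0.2393, 0.0758]), 0.67)]
top dish [(array([0.5545, 0.0585, 0.1067]), 0.75)]
top ball_center [(array([0.5555, 0.0586, 0.1217]), 0.42), (array([0.702 , 0.0523, 0.0013]), 0.36)]
```

View pics/c8.png

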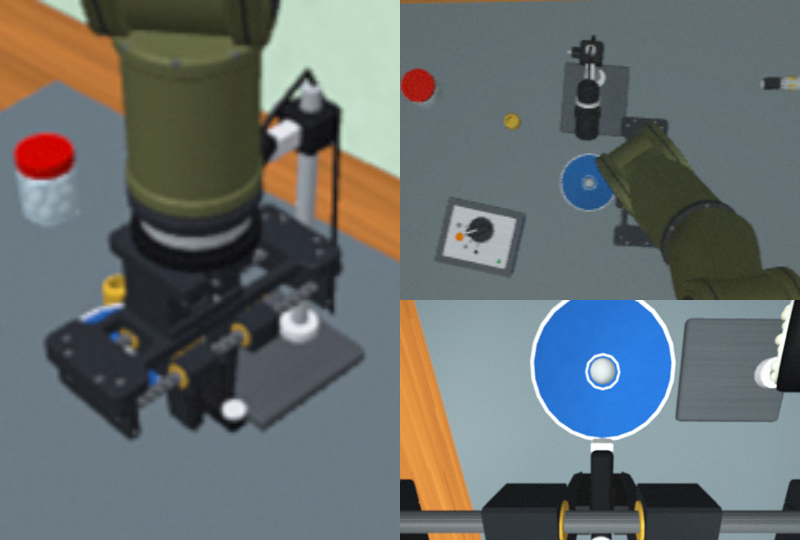

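The ball is centred, the dish is level at (0.555, 0.060, 0.120) and turned 90°, the selector is still on orange, the microscope is untouched and the arm is motionless. I'm handing in.

```bash
python3 -c "
from plant import r
print(r.finish_job())"
```

```text
the job is handed in; nothing more can be done
None
```

I handed the job in at about 31 s on the robot's clock: the selector is on orange, and the dish was held about 2 s at the focus point, then turned a quarter anticlockwise. It is still held there level and still with the ball centred, though no verdict was reported.

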